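# Set up the brewery wash-up station

### The arm

A 6-joint arm with a two-finger parallel gripper is mounted at the origin on the work surface. World frame = base frame: x ahead of the robot, y to its left, z up, the work surface at z = 0. Lengths are in mm, angles in rad, forces in N, time in s.
With the tool pointing down it reaches from about 350 to 975 mm from the base axis. Payload 7.1 kg.
Tool frame: the origin (TCP) lies midway between the tips of the shut fingers; the grasp point (between the pads) lies 19 mm behind it; z points along the fingers, y is the line along which they close (so a half turn about z gives the same grasp; the last joint's range is limited). The gripper opens to 88 mm and grips with 3 to 60 N. Pads are 20 mm wide; open, the fingers measure 115 mm over their backs; the gripper's body (75 mm by 178 mm) begins 61 mm behind the grasp point.
Start: joints at [1.262, 0.423, 1.63, -0, 1.089, -0.019], TCP at [178.569, 598.931, 222.675] pointing down, gripper open.
Joint ranges: [-3, 3], [-0.9, 2.11], [0.09, 2.58], [-1.31, 4.45], [0.11, 2.69], [-2.54, 2.54]. Speed limits (rad/s): [2.39, 2.39, 3.01, 3.14, 3.14, 3.14].

### API

Orientations are given as a rotation vector (axis times angle).
In Python, from workcell import ctrl gives the robot as it stands.
- The arm moves only by the shell command python3 -m pendant 'ROWS'. ROWS is a JSON object of lists of equal length, an entry for each row: "grip": the opening, from -1 (shut) to 1 (fully open); "linear": the shift along the tool's x, y, z in mm, a list of three; "angular": the turn, a rotation vector about the tool's x, y, z in rad, a list of three. In form: {"grip": [grip, ...], "linear": [[tx, ty, tz], ...], "angular": [[ax, ay, az], ...]}. A call has 1 to 12 rows; each row shifts and turns the commanded pose from where the row before left it, along the tool's axes as they then stand; what a row does not reach is not made up. A row lasts 1/12 s, in which the tool goes at most 41.7 mm and 7.16 degrees, less where a joint would pass 70% of its speed; a pose out of reach is approached as far as the arm can. A call with a gripper value outside its range is refused whole. The fingers move at their own pace and stop on an object; the grip force is fixed at half the most. Time passes only in rows, so rows that do not move let the fingers close. It gives the time, the measured TCP pose, the force, the opening and the grip force at its end, in the units of the state.
- ctrl.get_obs(): the state, without advancing time (a new reading comes with each control period).
- ctrl.get_image(name): name is "scene" or "top" or "wrist"; returns the picture (384x512x3 uint8, red, green, blue); there is no depth.
- ctrl.camera_params(name): a dict with "vfov" (degrees; the focal length in pixels is half the picture's height over the tangent of half this angle, whatever the lens; pixels are square), "cx", "cy" (the principal point, pixels), "R" (3x3) and "t" (3): a world point X has camera coordinates R X + t; the wrist camera has in their place "T_tool_cam" (4x4, takes a point from camera to tool coordinates, whose origin is the TCP and whose axes are the flange's). Camera axes: x right, y down, z forward; pixel columns grow to the right and rows downward; lengths in mm; the calibration is good to about 2 mm. A picture is of the moment at which its call begins: read the wrist's pose just before it. camera_params takes no time and is no camera call.
- ctrl.close_job(): hands the job in; it is judged then, once.
The state is a dict: "t": time; "qpos": joint angles; "qvel": joint speeds; "joint_torque": joint torques, N m; "ee_pos": TCP position; "orientation": TCP orientation; "ft_force": force on the tool from outside, world axes, zero at the start; "moment": the same for the moment, N m; "width": finger opening in mm; "grasp_force": force on a finger pad.
Only numpy, scipy, OpenCV 4.12 (cv2) and the standard library are available. Lean on these libraries where they do the work, as an engineer would, in place of code of your own. Each camera call takes 0.05 s, during which the arm holds its last target. There are 200 camera calls.

### The job

Get the wash-up station ready: take every canister off the raised stand by its handle and stand it upright on the drain mat beside it, and hang every saddle bracket astride the drip rail. Move the scrubbing head from its holder into the washer's chuck, shank all the way down, then turn the chuck sleeve clockwise until the jaws clamp the shank tight. Leave the two small jars alone, and put right anything that gets knocked out of place.

Things in the scene. Friction and masses are not known exactly. Their poses are not given: they have to be found in the camera images.
- washer: fixed spindle washer: grey motor box 130 x 130 x 75 mm carrying a keyless chuck that points straight up. Origin: centre of the underside on the table, z up
- chuck_axis (a point): point on the vertical chuck axis level with the sleeve's top, 127 mm above the table. The bore runs 42 mm down from here to a solid floor; the open jaws leave a clear circle of 24 to 28 mm; the jaws stand 3 mm above this point. Grip the sleeve about 13 mm below this point: it is 49 to 50 mm across, 40 mm tall, from 86 to 126 mm above the table
- sleeve (a joint): turn of the black ribbed chuck sleeve, rad: 0 = wide open, growing CLOCKWISE seen from above to at most 3.6; starts at 0 to 0.8. Each jaw face moves in 2 mm per rad from 14 mm off the axis, so the three coupled jaws meet the 16 mm shank at about 3.0. Friction 0.15 N m, stays where left; goes stiff on the shank, where a twist of 0.4 N m or more clamps it
- jaw0: chuck jaw 0: steel block 12 mm wide, 43 mm tall, sliding toward the chuck axis. Origin on the chuck axis at the bore floor, at all times
- jaw1: chuck jaw 1: steel block 12 mm wide, 43 mm tall, sliding toward the chuck axis. Origin on the chuck axis at the bore floor, at all times
- jaw2: chuck jaw 2: steel block 12 mm wide, 43 mm tall, sliding toward the chuck axis. Origin on the chuck axis at the bore floor, at all times
- holder: fixed grey plastic block 70 x 70 x 50 mm near the washer, with a hole 24 mm wide and 40 mm deep in its top, in which the scrubbing head waits. Origin: centre of the underside
- head: scrubbing head, 0.12 kg, 86 mm overall: hard white plastic drum 36 mm across, 26 mm tall, with an 8 mm dome (26 mm across at its top), on a steel shank 16 mm thick, 52 mm long. Origin: free end of the shank; z along the shank to the drum (drum at z = 52 to 78 mm). Stands in the holder, shank down, its end 10 mm above the table; may lean up to 10 degrees
- stand: fixed raised stand 160 (x) x 250 (y) mm, flat top 60 mm above the table. Origin: centre under it, at table height
- mat: fixed black drain mat 150 (x) x 270 (y) x 4 mm, on the robot's side of the stand. Origin: centre of its underside
- can0: closed steel canister, 84 mm across, 88 mm tall, 0.35 to 0.7 kg, with an upright carrying handle: a black crossbar 12 mm thick (x), 70 mm long (y), centred 130 mm above the origin; between its posts 58 mm are free, and 36 mm below it down to the lid. Origin: centre of the underside. May be absent (one or both are present)
- can1: closed steel canister, 84 mm across, 88 mm tall, 0.35 to 0.7 kg, with an upright carrying handle: a black crossbar 12 mm thick (x), 70 mm long (y), centred 130 mm above the origin; between its posts 58 mm are free, and 36 mm below it down to the lid. Origin: centre of the underside. May be absent (one or both are present)
- rail_mid (a point): fixed drip rail: middle of the axis of its horizontal steel bar, 12 mm thick, 250 mm long along this frame's y, 144 mm above the table, on two posts at its ends (tops at 152 mm)
- bracket0: bent steel saddle bracket, 0.16 kg, like an inverted U with a ridge: two legs 70 mm tall, 64 mm apart inside along its x, 36 mm wide along its y, roof ridge along y, and on top an upright grip tab 10 mm thick (x), 36 mm wide (y), from 87 to 121 mm above the origin. Origin: centre between the feet, at their level. Starts standing on its feet. May be absent (two or three are present)
- bracket1: bent steel saddle bracket, 0.16 kg, like an inverted U with a ridge: two legs 70 mm tall, 64 mm apart inside along its x, 36 mm wide along its y, roof ridge along y, and on top an upright grip tab 10 mm thick (x), 36 mm wide (y), from 87 to 121 mm above the origin. Origin: centre between the feet, at their level. Starts standing on its feet. May be absent (two or three are present)
- bracket2: bent steel saddle bracket, 0.16 kg, like an inverted U with a ridge: two legs 70 mm tall, 64 mm apart inside along its x, 36 mm wide along its y, roof ridge along y, and on top an upright grip tab 10 mm thick (x), 36 mm wide (y), from 87 to 121 mm above the origin. Origin: centre between the feet, at their level. Starts standing on its feet. May be absent (two or three are present)
- bracket0_crook (a point): underside of the roof ridge of bracket0, 85 mm above its feet: the point that comes to rest on top of the bar
- bracket1_crook (a point): underside of the roof ridge of bracket1, 85 mm above its feet: the point that comes to rest on top of the bar
- bracket2_crook (a point): underside of the roof ridge of bracket2, 85 mm above its feet: the point that comes to rest on top of the bar
- hop_jar: bystander, leave alone: small screw-top jar, 50 mm across, 70 mm tall, between the brackets and the rail. Origin: centre of the underside
- yeast_jar: bystander, leave alone: small screw-top jar, 50 mm across, 70 mm tall, near the holder. Origin: centre of the underside
There are look-alikes about, which are no part of the job. What is shaped like the can1 but blue or green is not meant.

How it is judged:
By the outcome, as a careful person would: the job done as asked, in the order asked, and still so for the second after the job is handed in, with the robot touching nothing.
Of can0, can1 only 1 to 2 are there at a start; the rules pass over those that are not, and their reading is None.
Of bracket0, bracket1, bracket2 only 2 to 3 are there at a start; the rules pass over those that are not, and their reading is None.
At some moment in a run one of can0, can1 may be knocked a few centimetres aside while the robot is not near it.
It also fails if it takes over 210 s, if anything falls off the work surface, if the arm or the gripper's body presses on something with over 40 N, if the wrist force passes 120 N, or if a joint passes its speed limit or range.

## Working session

There is one attempt and no reset: what is moved stays moved. The work goes in short steps, Python scripts to look and compute and a shell command to move; the robot and the scene stay as the last step left them, time stands still between calls to the robot, and variables do not carry over. Pictures are saved under pics/ and viewed, at most 14 in all, crops included, and the job is handed in when it is done.

```bash
ls; mkdir -p pics
python3 - <<'E'
from workcell import ctrl
import cv2,numpy as np
o=ctrl.get_obs();print(o)
for n in("scene","top","wrist"):
    p=ctrl.camera_params(n);print(n,p)
    im=ctrl.get_image(n);cv2.imwrite(f"pics/{n}0.png",cv2.resize(im[:,:,::-1],(800,600),interpolation=cv2.INTER_CUBIC)); np.save(f"pics/{n}0.npy",im)
E
```

```text
pics
{'t': 0.0, 'qpos': array([ 1.26202230e+00,  4.23879627e-01,  1.63065525e+00,  2.81892149e-05,
        1.08861704e+00, -1.89728529e-02]), 'qvel': array([-3.46176469e-04,  1.03595928e-03, -8.78752053e-04, -4.23067776e-04,
        1.93160487e-04, -2.16909370e-05]), 'joint_torque': array([ 1.83845172e-03, -5.44624329e+01, -2.73661655e+01,  6.44213799e-02,
        2.27613637e-02, -1.13719159e-04]), 'ee_pos': array([178.38640151, 598.43087504, 221.89113998]), 'orientation': array([-4.53607239e-01, -3.10838963e+00,  2.40985539e-03]), 'ft_force': array([ 0.40036825, -0.17435381, -0.75571739]), 'moment': array([-0.06205506, -0.00382179, -0.01584507]), 'grasp_force': 0.0, 'width': 87.61237491404198}
scene {'vfov': 48.55484636103512, 'cx': 255.31803899951308, 'cy': 194.5520395262792, 'R': array([[ 0.09282653,  0.99562122,  0.01102798],
       [ 0.79981747, -0.06796498, -0.59638308],
       [-0.59302213,  0.06418054, -0.8026242 ]]), 't': array([ -30.89029907, -361.97095611, 1462.26213513])}
top {'vfov': 52.817504744181946, 'cx': 249.85678438746677, 'cy': 189.77947507712616, 'R': array([[-7.48449365e-02, -9.97194882e-01,  7.75954102e-04],
       [-9.71372492e-01,  7.27308458e-02, -2.26154166e-01],
       [ 2.25463341e-01, -1.76802346e-02, -9.74091213e-01]]), 't': array([ 23.09421323, 566.77608893, 945.99266105])}
wrist {'vfov': 70.4243941173248, 'cx': 257.0856209914409, 'cy': 192.28474329343834, 'T_tool_cam': array([[-4.05719173e-04, -9.56361792e-01, -2.92184801e-01,
         8.04490563e+01],
       [ 9.99999674e-01, -5.92037142e-04,  5.49250546e-04,
        -3.54942431e-01],
       [-6.98266492e-04, -2.92184483e-01,  9.56361720e-01,
        -1.61815005e+02],
       [ 0.00000000e+00,  0.00000000e+00,  0.00000000e+00,
         1.00000000e+00]])}
```

View pics/scene0.png

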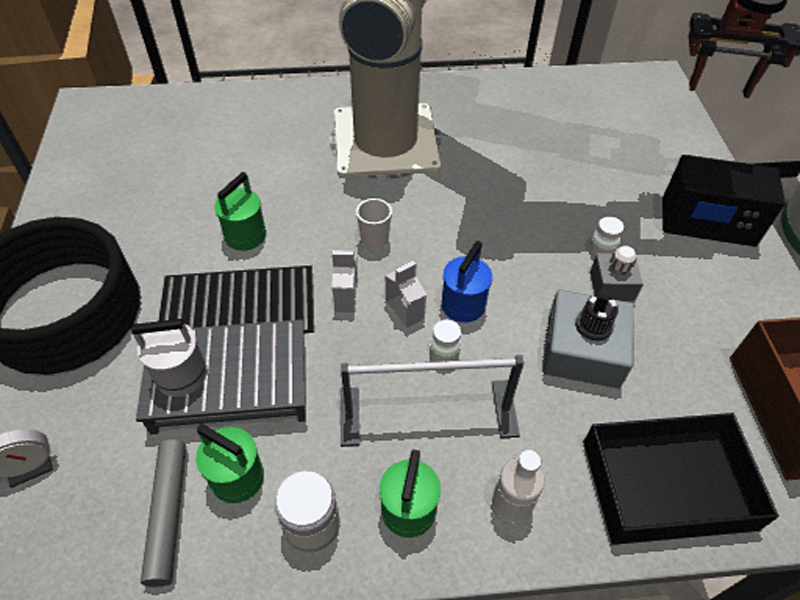

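View pics/top0.png

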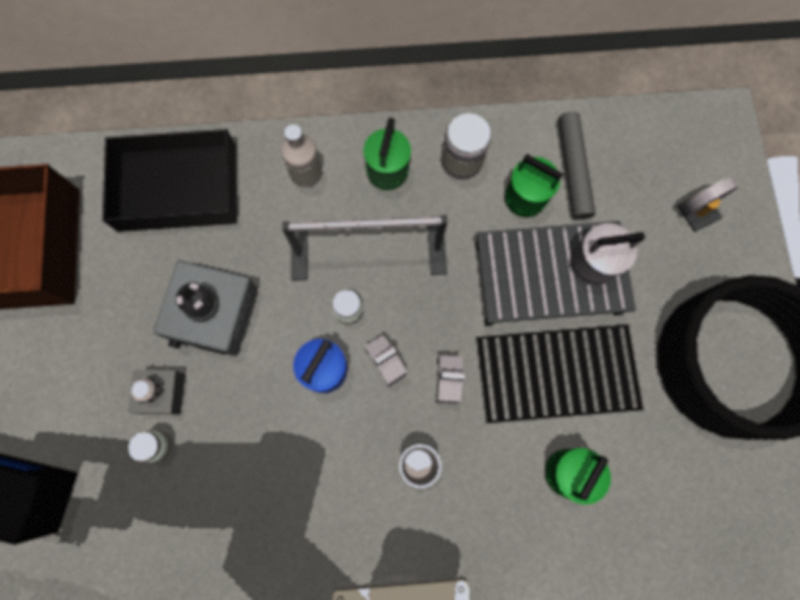

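Scene and top views agree: a silver canister stands on the stand at scene (170,355)/top (605,252). The green (4) and blue (1) canisters are look-alikes. There are two brackets, at scene (343,285) and (406,293), and no third. The rail is at scene (435,365), the chuck at (598,315) and the head at (622,262). Next I'll take enlarged crops with ticks.

```bash
cat > h.py <<'E'
import numpy as np,cv2
from workcell import ctrl
from scipy.spatial.transform import Rotation as Rot
def cam(n,obs=None):
    p=ctrl.camera_params(n);f=192/np.tan(np.radians(p["vfov"]/2))
    K=np.array([[f,0,p["cx"]],[0,f,p["cy"]],[0,0,1]])
    if n=="wrist":
        T=np.eye(4);T[:3,:3]=Rot.from_rotvec(obs["orientation"]).as_matrix();T[:3,3]=obs["ee_pos"]
        M=np.linalg.inv(T@np.array(p["T_tool_cam"]));return K,M[:3,:3],M[:3,3]
    return K,np.array(p["R"]),np.array(p["t"])
def ray(c,uv):
    K,R,t=c;d=R.T@np.linalg.solve(K,[*uv,1]);return -R.T@t,d/np.linalg.norm(d)
def tri(*cu):
    A=0;b=0
    L=[ray(c,u) for c,u in cu]
    for o,d in L:
        P=np.eye(3)-np.outer(d,d);A=A+P;b=b+P@o
    X=np.linalg.solve(A,b);return X,max(np.linalg.norm((np.eye(3)-np.outer(d,d))@(X-o)) for o,d in L)
def onz(c,uv,z):
    o,d=ray(c,uv);return o+d*(z-o[2])/d[2]
def proj(c,X):
    K,R,t=c;p=K@(R@np.array(X,float)+t);return p[:2]/p[2]
def crop(im,x0,y0,w,W=400,H=300):
    s=W/w;h=int(H/s);c=cv2.resize(im[y0:y0+h,x0:x0+w,::-1],(W,H),interpolation=cv2.INTER_CUBIC)
    for x in range((x0+9)//10*10,x0+w,10):
        q=int((x-x0+.5)*s);cv2.line(c,(q,0),(q,6),(0,0,255),1)
        if x%20==0:cv2.putText(c,str(x),(q-10,16),0,.35,(0,0,255),1)
    for y in range((y0+9)//10*10,y0+h,10):
        q=int((y-y0+.5)*s);cv2.line(c,(0,q),(6,q),(0,0,255),1)
        cv2.putText(c,str(y),(8,q+4),0,.35,(0,0,255),1)
    return c
def mosaic(fn,*cs):
    cv2.imwrite(fn,np.vstack([np.hstack(cs[:2]),np.hstack(cs[2:])]) if len(cs)==4 else cs[0])
def tool(dxyz,obs):
    "world shift -> tool axes"
    return Rot.from_rotvec(obs["orientation"]).as_matrix().T@np.array(dxyz,float)
E
python3 - <<'E'
from h import *
s=np.load("pics/scene0.npy");t=np.load("pics/top0.npy")
mosaic("pics/ms.png",crop(s,70,195,100),crop(s,195,145,100),crop(s,212,210,133),crop(s,335,145,100))
mosaic("pics/mt.png",crop(t,335,125,100),crop(t,215,195,100),crop(t,170,110,133),crop(t,70,165,133))
E
```

```text
(no output)
```

View pics/ms.png

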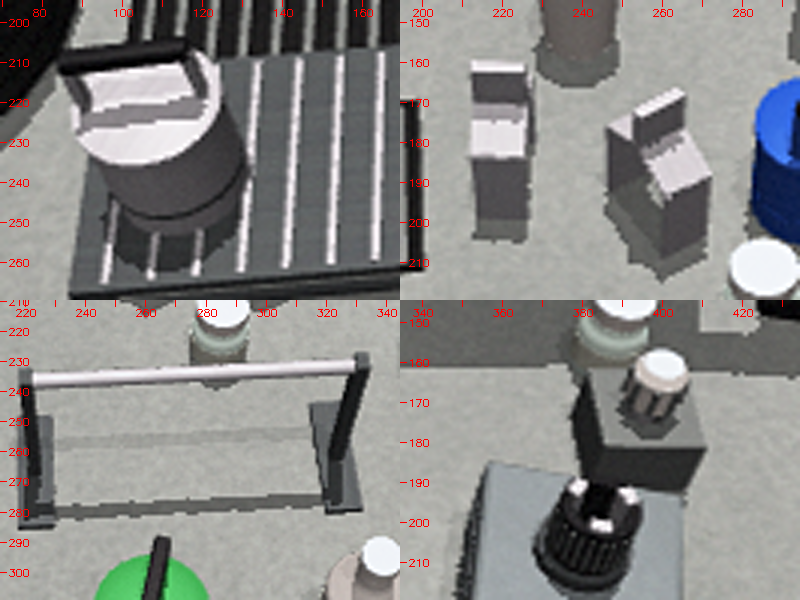

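View pics/mt.png

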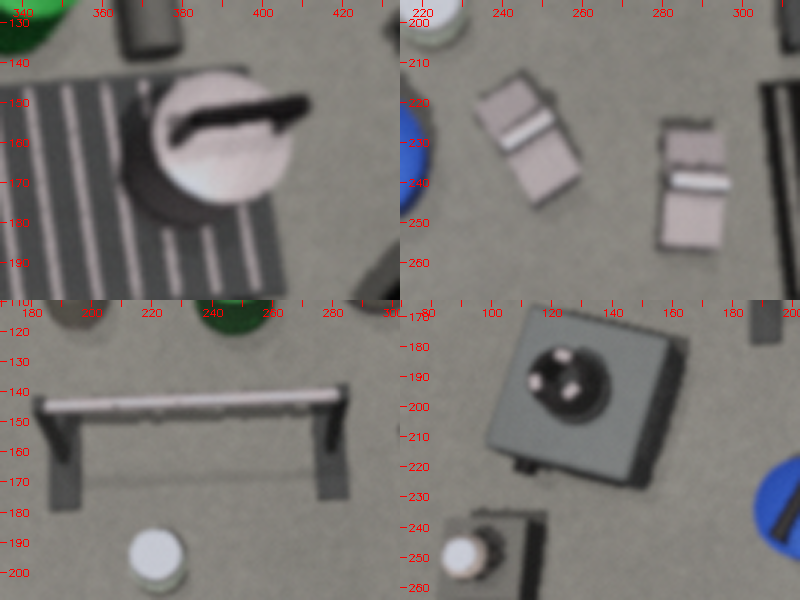

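The crops show:
- **Canister bar ends:** scene (86,210)-(115.5,207), top (410,151)-(381,155).
- **Bracket tabs:** A at scene (219,160.5)/top (289.5,240), B at scene (259.5,170)/top (246,227.5).
- **Rail:** scene (223,236)-(330,232).
- **Chuck jaws:** scene (385,195)/top (121.5,190).
- **Dome:** scene (400,160)/top (89.5,250).

The target canister is the only silver one with a handle.

Run:
```python
from h import *
np.set_printoptions(precision=1,suppress=True)
S=cam("scene");T=cam("top")
P={"barL":((86,210),(410.2,150.7)),"barR":((115.5,207),(380.7,155)),
"A":((219,160.5),(289.5,239.7)),"AL":((212.75,160.5),(297,240.25)),"AR":((225.5,160.5),(282.3,239.3)),
"B":((259.5,170.2),(246.2,227.5)),"BL":((253,173.5),(252.5,223.5)),"BR":((266,167.5),(240,231.5)),
"railL":((222.8,236.1),(281.5,140.8)),"railR":((329.9,231.8),(184.1,144.7)),
"chuck":((384.7,194.9),(121.4,189.7)),"dome":((399.8,159.5),(89.5,249.6))}
for k,(a,b) in P.items():
    X,e=tri((S,a),(T,b));print(k,X,round(e,1))
print("mat",[onz(T,np.array(q)*.64,4)[:2].round() for q in((478,338),(628,326),(641,410),(488,420))])
print("stand",[onz(T,np.array(q)*.64,60)[:2].round() for q in((478,232),(622,222),(634,312),(488,320))])
print("jars",onz(T,(222,194),70),onz(T,(91.5,285),70))
```

```text
barL [ 603.2 -397.3  191. ] 0.1
barR [ 599.1 -332.   187.6] 3.3
A [ 424.3 -104.1  122.3] 0.5
AL [ 421.9 -121.2  121.2] 0.3
AR [426.5 -87.2 123.1] 0.7
B [461.9  -2.5 117.7] 0.0
BL [470.6 -19.3 116.6] 0.8
BR [453.6  14.1 117. ] 1.0
railL [ 666.7 -105.2  144.7] 0.1
railR [675.1 135.2 142.9] 0.5
chuck [575.2 293.3 130. ] 1.2
dome [439.  381.6  97.3] 1.0
mat [array([ 495., -168.]), array([ 497., -433.]), array([ 351., -431.]), array([ 354., -169.])]
stand [array([ 671., -179.]), array([ 670., -429.]), array([ 511., -424.]), array([ 516., -179.])]
jars [559.9  53.7  70. ] [355.1 387.2  70. ]
```

Heights check out: bar 190, tabs 121, rail 144, chuck 130, dome 97. I'll move towards the canister first.

```bash
cat >> h.py <<'E'
def go(x,y,z,yaw=None):
    o=ctrl.get_obs();R=Rot.from_rotvec(o["orientation"]).as_matrix()
    psi=np.degrees(np.arctan2(R[1,1],R[0,1]))
    if yaw is not None:
        # turn first (about tool z), then shift in upright axes
        a=(psi-yaw+90)%180-90; print("turn",np.radians(a).round(4)," tilt fix rotvec",(Rot.from_matrix(R).inv()*Rot.from_matrix(Rm(psi))).as_rotvec().round(4));psi2=psi-a;M=Rm(psi2)
    else: M=R
    print("pos",o["ee_pos"].round(1),"yaw",psi.round(1),"q6",o["qpos"][5].round(2),"shift",(M.T@(np.array([x,y,z])-o["ee_pos"])).round(1),"t",round(o["t"],1),"F",o["ft_force"].round(1),"w",round(o["width"],1),"g",round(o["grasp_force"],1))
def Rm(p):
    p=np.radians(p);c,s=np.cos(p),np.sin(p);return np.array([[-s,c,0],[c,s,0],[0,0,-1.]])
E
python3 -m pendant '{"grip":[1,1,1,1,1,1,1,1,1,1],"linear":[[0,0,-2],[0,0,-2],[0,0,-2],[0,0,-2],[0,0,-2],[0,0,-2],[0,0,-2],[0,0,-2],[0,0,-2],[0,0,-2]],"angular":[[0,0,0.122],[0,0,0.122],[0,0,0.122],[0,0,0.122],[0,0,0.122],[0,0,0.122],[0,0,0.122],[0,0,0.122],[0,0,0.122],[0,0,0.122]]}'
python3 -m pendant '{"grip":[1,1,1,1,1,1,1,1,1,1,1,1],"linear":[[-36,13.2,-2],[-36,13.2,-2],[-36,13.2,-2],[-36,13.2,-2],[-36,13.2,-2],[-36,13.2,-2],[-36,13.2,-2],[-36,13.2,-2],[-36,13.2,-2],[-36,13.2,-2],[-36,13.2,-2],[-36,13.2,-2]],"angular":[[0,0,0],[0,0,0],[0,0,0],[0,0,0],[0,0,0],[0,0,0],[0,0,0],[0,0,0],[0,0,0],[0,0,0],[0,0,0],[0,0,0]]}'
python3 -m pendant '{"grip":[1,1,1,1,1,1,1,1,1,1,1,1],"linear":[[-36,13.2,-1],[-36,13.2,-1],[-36,13.2,-1],[-36,13.2,-1],[-36,13.2,-1],[-36,13.2,-1],[-36,13.2,-1],[-36,13.2,-1],[-36,13.2,-1],[-36,13.2,-1],[-36,13.2,-1],[0,0,0]],"angular":[[0,0,0],[0,0,0],[0,0,0],[0,0,0],[0,0,0],[0,0,0],[0,0,0],[0,0,0],[0,0,0],[0,0,0],[0,0,0],[0,0,0]]}'
python3 -c "
from h import *
go(601,-364.5,260,3.6)"
```

```text
t: 0.98
ee_pos: [178.5, 598.7, 242.4]
orientation: [2.159, 2.281, -0.001]
ft_force: [-0.1, 0.3, -0.5]
width: 88.2
grasp_force: 0.0
t: 1.98
ee_pos: [363.1, 175.6, 266.8]
orientation: [2.152, 2.288, 0.0]
ft_force: [0.5, -0.1, 0.1]
width: 87.7
grasp_force: 0.0
t: 2.98
ee_pos: [534.3, -214.5, 277.7]
orientation: [2.154, 2.282, -0.0]
ft_force: [-0.4, 0.1, 0.8]
width: 87.9
grasp_force: 0.0
turn -0.0053  tilt fix rotvec [ 0.0019  0.0024 -0.    ]
pos [ 534.3 -214.5  277.7] yaw 3.3 q6 -0.46 shift [-153.9   57.1   17.7] t 3.0 F [-0.4  0.1  0.8] w 87.9 g 0.0
```

```bash
python3 -m pendant '{"grip":[1,1,1,1,1,1],"linear":[[-30.8,11.4,0],[-30.8,11.4,0],[-30.8,11.4,0],[-30.8,11.4,0],[-30.8,11.4,0],[0,0,0]],"angular":[[0,0,0],[0,0,0],[0,0,0],[0,0,0],[0,0,0],[0,0,0]]}'
python3 - <<'E'
from h import *
go(601,-364.5,171)
o=ctrl.get_obs();im=ctrl.get_image("wrist");cv2.imwrite("pics/w1.png",im[:,:,::-1])
print([proj(cam("wrist",o),p).round() for p in((603,-397,190),(600,-332,190))])
E
```

```text
t: 3.48
ee_pos: [599.5, -363.5, 276.8]
orientation: [2.154, 2.284, -0.001]
ft_force: [-1.1, -0.2, -0.4]
width: 87.9
grasp_force: 0.0
pos [ 599.5 -363.5  276.8] yaw 3.4 q6 -0.62 shift [ -0.9   1.4 105.8] t 3.5 F [-1.1 -0.2 -0.4] w 87.9 g 0.0
[array([259., 229.]), array([260., 164.])]
```

View pics/w1.png

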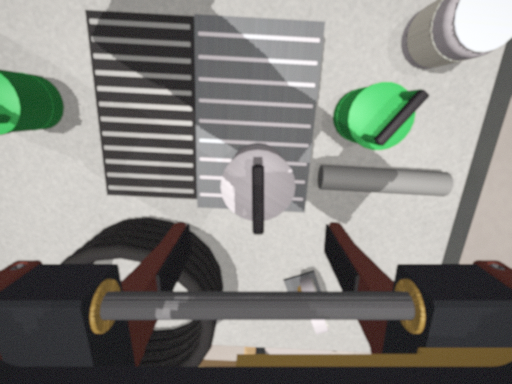

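The bar is at (257,158)-(258,232), matching the prediction, so the canister is unmoved. Descend and grip.

```bash
python3 -m pendant '{"grip":[1,1,1,1,1,1,1,1],"linear":[[0,0.7,16],[0,0.7,16],[0,0,16],[0,0,16],[0,0,16],[0,0,16],[0,0,10],[0,0,0]],"angular":[[0,0,0],[0,0,0],[0,0,0],[0,0,0],[0,0,0],[0,0,0],[0,0,0],[0,0,0]]}'
python3 -m pendant '{"grip":[-1,-1,-1,-1,-1,-1,-1,-1],"linear":[[0,0,0],[0,0,0],[0,0,0],[0,0,0],[0,0,0],[0,0,0],[0,0,0],[0,0,0]],"angular":[[0,0,0],[0,0,0],[0,0,0],[0,0,0],[0,0,0],[0,0,0],[0,0,0],[0,0,0]]}'
python3 -c "
from h import *
go(601,-364.5,171)"
```

```text
t: 4.2
ee_pos: [598.1, -357.1, 169.1]
orientation: [-2.148, -2.285, 0.001]
ft_force: [0.4, -0.8, 0.6]
width: 87.9
grasp_force: 0.0
t: 4.87
ee_pos: [599.8, -359.2, 171.8]
orientation: [2.153, 2.288, 0.0]
ft_force: [-0.8, -0.6, -0.5]
width: 38.2
grasp_force: 0.0
pos [ 599.8 -359.2  171.8] yaw 3.5 q6 -0.62 shift [-5.3  0.9  0.8] t 4.9 F [-0.8 -0.6 -0.5] w 38.2 g 0.0
```

```bash
python3 -m pendant '{"grip":[-1,-1,-1,-1,-1,-1,-1,-1,-1,-1,-1,-1],"linear":[[0,0,0],[0,0,0],[0,0,0],[0,0,0],[0,0,0],[0,0,0],[0,0,-4],[0,0,-8],[0,0,-10],[0,0,-10],[0,0,-6],[0,0,-2]],"angular":[[0,0,0],[0,0,0],[0,0,0],[0,0,0],[0,0,0],[0,0,0],[0,0,0],[0,0,0],[0,0,0],[0,0,0],[0,0,0],[0,0,0]]}'
python3 -m pendant '{"grip":[-1,-1,-1,-1,-1,-1,-1,-1,-1,-1,-1,-1],"linear":[[2,-5,0],[4,-10,0],[6,-15,0],[7.5,-18,0],[8,-19,0],[8,-19,0],[8,-19,0],[8,-19,0],[7,-18,0],[6,-15,0],[4,-10,0],[2,-5,0]],"angular":[[0,0,0],[0,0,0],[0,0,0],[0,0,0],[0,0,0],[0,0,0],[0,0,0],[0,0,0],[0,0,0],[0,0,0],[0,0,0],[0,0,0]]}'
python3 -c "
from h import *
go(424,-300,117)"
```

```text
t: 5.87
ee_pos: [600.6, -359.7, 214.0]
orientation: [2.151, 2.286, 0.001]
ft_force: [0.8, 0.6, -5.4]
width: 11.8
grasp_force: 30.0
t: 6.87
ee_pos: [422.1, -298.5, 211.5]
orientation: [-2.152, -2.287, 0.0]
ft_force: [0.9, 1.2, -5.0]
width: 11.8
grasp_force: 30.0
pos [ 422.1 -298.5  211.5] yaw 3.5 q6 -0.7 shift [-1.7  1.9 94.5] t 6.9 F [ 0.9  1.2 -5. ] w 11.8 g 30.0
```

```bash
python3 -m pendant '{"grip":[-1,-1,-1,-1,-1,-1,-1,-1,-1,-1,-1,-1],"linear":[[0,0,6],[0,0,12],[0,0,16],[0,0,16],[0,0,16],[0,0,12],[0,0,8],[0,0,4],[0,0,2],[0,0,1],[0,0,0],[0,0,0]],"angular":[[0,0,0],[0,0,0],[0,0,0],[0,0,0],[0,0,0],[0,0,0],[0,0,0],[0,0,0],[0,0,0],[0,0,0],[0,0,0],[0,0,0]]}'
python3 -m pendant '{"grip":[-1,-1,-1,-1],"linear":[[0,0,1.5],[0,0,1.5],[0,0,0],[0,0,0]],"angular":[[0,0,0],[0,0,0],[0,0,0],[0,0,0]]}'
```

```text
t: 7.87
ee_pos: [424.2, -299.6, 119.3]
orientation: [2.152, 2.287, 0.0]
ft_force: [-0.5, 0.3, -4.7]
width: 11.7
grasp_force: 30.0
t: 8.2
ee_pos: [423.8, -299.3, 115.7]
orientation: [2.153, 2.288, -0.0]
ft_force: [-0.2, 0.4, -4.9]
width: 12.2
grasp_force: 30.0
```

```bash
python3 -m pendant '{"grip":[-1,-1,-1],"linear":[[0,0,1],[0,0,0],[0,0,0]],"angular":[[0,0,0],[0,0,0],[0,0,0]]}'|tail -3
python3 -m pendant '{"grip":[-1,-1,-1],"linear":[[0,0,1],[0,0,0],[0,0,0]],"angular":[[0,0,0],[0,0,0],[0,0,0]]}'
```

```text
ft_force: [-2.6, 1.8, 4.2]
width: 11.8
grasp_force: 30.0
t: 8.7
ee_pos: [424.1, -299.4, 115.6]
orientation: [2.152, 2.287, 0.0]
ft_force: [-4.1, 4.6, 16.1]
width: 11.8
grasp_force: 30.0
```

```bash
python3 -m pendant '{"grip":[1,1,1,1,1,1,1,1,1,1],"linear":[[0,0,-1],[0,0,0],[0,0,0],[0,0,0],[0,0,0],[0,0,0],[0,0,0],[0,0,-5],[0,0,-10],[0,0,-15]],"angular":[[0,0,0],[0,0,0],[0,0,0],[0,0,0],[0,0,0],[0,0,0],[0,0,0],[0,0,0],[0,0,0],[0,0,0]]}'
python3 -m pendant '{"grip":[1,1,1,1,1,1,1,1,1,1],"linear":[[0,0,-20],[0,0,-20],[0,0,-18],[0,0,0],[25,0,0],[35,0,0],[35,0,0],[35,0,0],[35,0,0],[20,0,0]],"angular":[[0,0,0],[0,0,0],[0,0,0],[0,0,0],[0,0,0],[0,0,0],[0,0,0],[0,0,0],[0,0,0],[0,0,0]]}'
python3 - <<'E'
from h import *
go(424.3,-104.1,92,-7.7)
for n in("scene","top"):
    im=ctrl.get_image(n);np.save(f"pics/{n}1.npy",im)
o=ctrl.get_obs();w=ctrl.get_image("wrist");
s=np.load("pics/scene1.npy")
cv2.imwrite("pics/m2.png",np.hstack([crop(s,60,130,200),crop(w,0,0,512)]))
W=cam("wrist",o)
print([proj(W,p).round() for p in((421.9,-121.2,121),(426.5,-87.2,121),(470.6,-19.3,121),(453.6,14.1,121))])
E
```

```text
t: 9.53
ee_pos: [423.2, -298.9, 144.7]
orientation: [-2.151, -2.287, 0.0]
ft_force: [0.5, -0.4, -0.1]
width: 75.0
grasp_force: 0.0
t: 10.37
ee_pos: [411.2, -112.0, 202.3]
orientation: [-2.151, -2.288, 0.0]
ft_force: [1.2, 0.4, 0.5]
width: 87.7
grasp_force: 0.0
turn 0.1961  tilt fix rotvec [-0.001  -0.0008 -0.    ]
pos [ 411.2 -112.   202.3] yaw 3.5 q6 -0.36 shift [  9.6  11.9 110.3] t 10.4 F [1.2 0.4 0.5] w 87.7 g 0.0
[array([267., 208.]), array([275., 173.]), array([334.,  98.]), array([319.,  54.])]
```

View pics/m2.png

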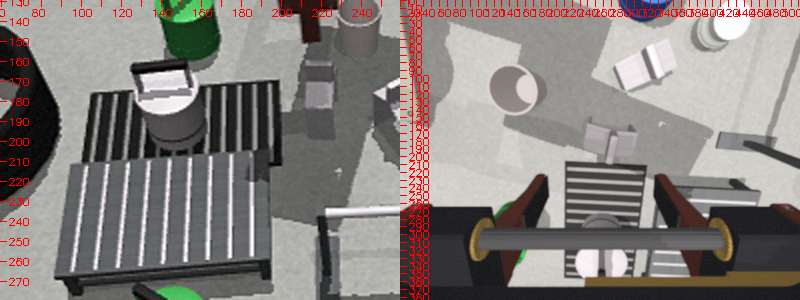

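The canister stands upright on the mat (scene (145,175)). Bracket A's tab matches the prediction. Turn, align and descend.

```bash
python3 -m pendant '{"grip":[1,1,1,1,1,1,1,1,1,1,1,1],"linear":[[0,0,0],[0,0,0],[4.8,6,0],[4.8,6,0],[0,0,15],[0,0,18],[0,0,18],[0,0,18],[0,0,18],[0,0,13],[0,0,8],[0,0,0]],"angular":[[0,0,0.098],[0,0,0.098],[0,0,0],[0,0,0],[0,0,0],[0,0,0],[0,0,0],[0,0,0],[0,0,0],[0,0,0],[0,0,0],[0,0,0]]}'
python3 -m pendant '{"grip":[-1,-1,-1,-1,-1,-1,-1,-1,-1,-1,-1,-1],"linear":[[0,0,0],[0,0,0],[0,0,0],[0,0,0],[0,0,0],[0,0,0],[0,0,0],[0,0,0],[0,0,0],[0,0,0],[0,0,0],[0,0,0]],"angular":[[0,0,0],[0,0,0],[0,0,0],[0,0,0],[0,0,0],[0,0,0],[0,0,0],[0,0,0],[0,0,0],[0,0,0],[0,0,0],[0,0,0]]}'
python3 -c "
from h import *
go(424.3,-104.1,92,-7.7)"
```

```text
t: 11.52
ee_pos: [425.3, -106.7, 93.2]
orientation: [-2.363, -2.067, 0.002]
ft_force: [-0.4, 0.3, 0.0]
width: 88.0
grasp_force: 0.0
t: 12.52
ee_pos: [425.6, -106.7, 94.6]
orientation: [-2.366, -2.066, 0.0]
ft_force: [-0.4, 0.2, 1.1]
width: 10.9
grasp_force: 0.4
turn -0.0006  tilt fix rotvec [-0.0003 -0.     -0.    ]
pos [ 425.6 -106.7   94.6] yaw -7.7 q6 -0.14 shift [ 2.4 -1.6  2.6] t 12.5 F [-0.4  0.2  1.1] w 10.9 g 0.4
```

```bash
python3 -m pendant '{"grip":[-1,-1,-1,-1,-1,-1,-1,-1,-1,-1,-1,-1],"linear":[[0,0,0],[0,0,0],[0,0,-6],[0,0,-14],[0,0,-22],[0,0,-28],[0,0,-28],[0,0,-28],[0,0,-24],[0,0,-16],[0,0,-8],[0,0,0]],"angular":[[0,0,0],[0,0,0],[0,0,0],[0,0,0],[0,0,0],[0,0,0],[0,0,0],[0,0,0],[0,0,0],[0,0,-0.05],[0,0,-0.05],[0,0,0]]}'
python3 -c "
from h import *
go(668.8,-45,266,-2)"
```

```text
t: 13.52
ee_pos: [426.6, -107.0, 271.0]
orientation: [2.255, 2.182, 0.003]
ft_force: [0.7, 0.3, -2.8]
width: 9.5
grasp_force: 30.0
turn 0.0016  tilt fix rotvec [ 0.0041  0.001  -0.    ]
pos [ 426.6 -107.   271. ] yaw -1.9 q6 -0.24 shift [ 70.4 239.8   5. ] t 13.5 F [ 0.7  0.3 -2.8] w 9.5 g 30.0
```

```bash
python3 -m pendant '{"grip":[-1,-1,-1,-1,-1,-1,-1,-1,-1,-1,-1,-1],"linear":[[2,8,0],[5,16,0],[7,24,0],[8,27,0],[8,27,0],[8,27,0],[8,27,0],[8,27,0],[7,24,0],[5,17,0],[3,11,0],[1,5,0]],"angular":[[0,0,0],[0,0,0],[0,0,0],[0,0,0],[0,0,0],[0,0,0],[0,0,0],[0,0,0],[0,0,0],[0,0,0],[0,0,0],[0,0,0]]}'
python3 -m pendant '{"grip":[-1,-1],"linear":[[0,0,0],[0,0,0]],"angular":[[0,0,0],[0,0,0]]}'
python3 - <<'E'
from h import *
go(668.8,-45,158,-2)
s=ctrl.get_image("scene");t=ctrl.get_image("top");o=ctrl.get_obs();w=ctrl.get_image("wrist")
mosaic("pics/m3.png",crop(s,190,140,160),crop(t,170,100,133),crop(w,0,0,512),crop(w,128,190,256))
E
```

```text
t: 14.52
ee_pos: [669.1, -44.2, 266.3]
orientation: [-2.259, -2.18, 0.002]
ft_force: [-0.2, 0.1, -1.3]
width: 9.9
grasp_force: 30.0
t: 14.68
ee_pos: [667.3, -45.1, 267.3]
orientation: [-2.259, -2.18, 0.003]
ft_force: [-0.4, -0.4, -1.4]
width: 9.5
grasp_force: 30.0
turn -0.0006  tilt fix rotvec [-0.0024 -0.     -0.    ]
pos [667.3 -45.1 267.3] yaw -2.0 q6 -0.05 shift [1.000e-01 1.500e+00 1.093e+02] t 14.7 F [-0.4 -0.4 -1.4] w 9.5 g 30.0
```

View pics/m3.png

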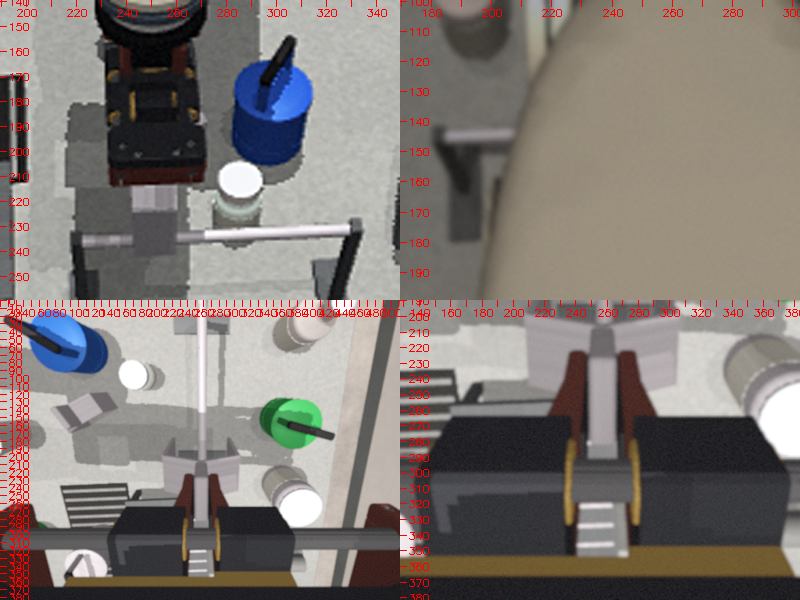

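Bracket A is held level, with the bar running centrally under it (wrist x≈257). Lower it.

```bash
python3 -m pendant '{"grip":[-1,-1,-1,-1,-1,-1,-1,-1,-1,-1,-1,-1],"linear":[[0,0.5,5],[0,0.5,10],[0,0,14],[0,0,14],[0,0,14],[0,0,14],[0,0,12],[0,0,10],[0,0,6],[0,0,3],[0,0,0],[0,0,0]],"angular":[[0,0,0],[0,0,0],[0,0,0],[0,0,0],[0,0,0],[0,0,0],[0,0,0],[0,0,0],[0,0,0],[0,0,0],[0,0,0],[0,0,0]]}'
python3 -m pendant '{"grip":[-1,-1,-1,-1],"linear":[[0,0,1.5],[0,0,1.5],[0,0,0],[0,0,0]],"angular":[[0,0,0],[0,0,0],[0,0,0],[0,0,0]]}'
```

```text
t: 15.83
ee_pos: [669.3, -45.2, 167.1]
orientation: [2.26, 2.182, 0.001]
ft_force: [0.5, 0.6, -2.0]
width: 9.8
grasp_force: 30.0
t: 16.17
ee_pos: [669.1, -45.2, 163.9]
orientation: [2.26, 2.182, 0.0]
ft_force: [-0.0, -0.1, -1.4]
width: 9.7
grasp_force: 30.0
```

```bash
python3 -m pendant '{"grip":[-1,-1,-1,-1],"linear":[[0,0,1.5],[0,0,1.5],[0,0,0],[0,0,0]],"angular":[[0,0,0],[0,0,0],[0,0,0],[0,0,0]]}'|grep -E "ee|for"
python3 -m pendant '{"grip":[-1,-1,-1],"linear":[[0,0,1.5],[0,0,0],[0,0,0]],"angular":[[0,0,0],[0,0,0],[0,0,0]]}'|grep -E "ee|for"
```

```text
ee_pos: [668.9, -45.2, 160.5]
ft_force: [0.1, 0.1, -1.1]
grasp_force: 30.0
ee_pos: [669.1, -45.2, 160.2]
ft_force: [-1.7, -0.2, 4.8]
grasp_force: 30.0
```

```bash
python3 -m pendant '{"grip":[1,1,1,1,1,1,1,1,1,1],"linear":[[0,0,0],[0,0,0],[0,0,0],[0,0,0],[0,0,0],[0,0,0],[0,0,-5],[0,0,-10],[0,0,-20],[0,0,-20]],"angular":[[0,0,0],[0,0,0],[0,0,0],[0,0,0],[0,0,0],[0,0,0],[0,0,0],[0,0,0],[0,0,0],[0,0,0]]}'
python3 -m pendant '{"grip":[1,1,1,1,1,1,1,1,1,1,1,1],"linear":[[5,-20,0],[6,-35,0],[6,-35,0],[6,-35,0],[6,-35,0],[6,-30,0],[1,-18,0],[0,0,0],[0,0,0],[0,0,0],[0,0,0],[0,0,0]],"angular":[[0,0,0],[0,0,0],[0,0,0],[0,0,0],[0,0,0],[0,0,0],[0,0,0],[0,0,-0.12],[0,0,-0.12],[0,0,-0.12],[0,0,-0.12],[0,0,-0.026]]}'
python3 - <<'E'
from h import *
go(461.9,-2.5,92,27)
o=ctrl.get_obs();w=ctrl.get_image("wrist");t=ctrl.get_image("top");s=ctrl.get_image("scene")
W=cam("wrist",o)
print([proj(W,p).round() for p in((461.9,-2.5,121),(470.6,-19.3,121),(453.6,14.1,121))])
mosaic("pics/m4.png",crop(s,190,140,160),crop(s,60,130,133),crop(w,0,0,512),crop(w,128,60,256))
E
```

```text
t: 17.58
ee_pos: [668.7, -45.2, 215.0]
orientation: [-2.259, -2.182, 0.001]
ft_force: [-0.2, 0.6, 0.7]
width: 72.6
grasp_force: 0.0
t: 18.58
ee_pos: [462.8, -2.0, 215.3]
orientation: [1.633, 2.682, 0.001]
ft_force: [0.3, -0.1, 0.6]
width: 88.3
grasp_force: 0.0
turn 0.0061  tilt fix rotvec [ 0.0015  0.0009 -0.    ]
pos [462.8  -2.  215.3] yaw 27.4 q6 -0.51 shift [-1.000e-01 -1.100e+00  1.233e+02] t 18.6 F [ 0.3 -0.1  0.6] w 88.3 g 0.0
[array([256., 194.]), array([256., 212.]), array([256., 176.])]
```

View pics/m4.png

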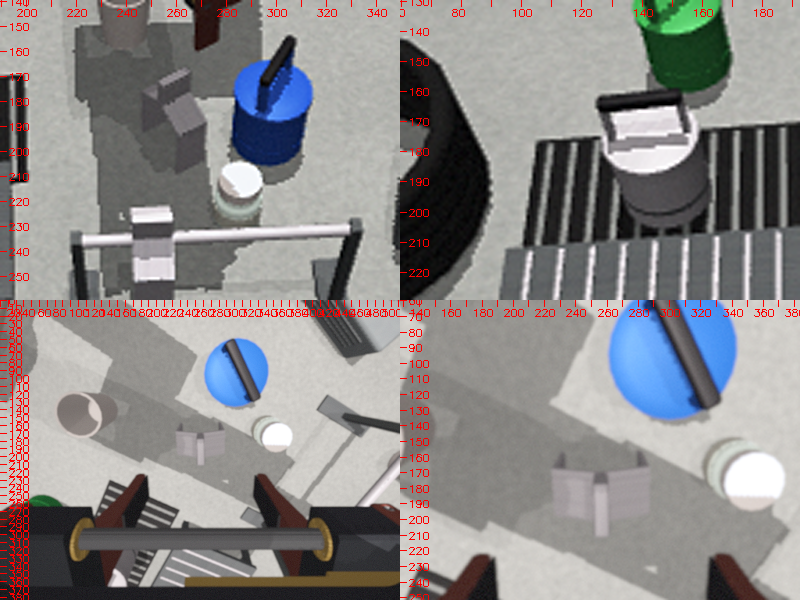

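Bracket A hangs astride the rail. The canister is still upright on the mat. B's tab spans wrist (256,170)-(256,210), as predicted. Grab B.

```bash
python3 -m pendant '{"grip":[1,1,1,1,1,1,1,1,1],"linear":[[0,-1,15],[0,0,18],[0,0,18],[0,0,18],[0,0,18],[0,0,16],[0,0,12],[0,0,6],[0,0,0]],"angular":[[0,0,0],[0,0,0],[0,0,0],[0,0,0],[0,0,0],[0,0,0],[0,0,0],[0,0,0],[0,0,0]]}'
python3 -m pendant '{"grip":[-1,-1,-1,-1,-1,-1,-1,-1,-1,-1,-1,-1],"linear":[[0,0,0],[0,0,0],[0,0,0],[0,0,0],[0,0,0],[0,0,0],[0,0,0],[0,0,0],[0,0,0],[0,0,0],[0,0,0],[0,0,0]],"angular":[[0,0,0],[0,0,0],[0,0,0],[0,0,0],[0,0,0],[0,0,0],[0,0,0],[0,0,0],[0,0,0],[0,0,0],[0,0,0],[0,0,0]]}'
python3 -m pendant '{"grip":[-1,-1,-1,-1,-1,-1,-1,-1,-1,-1,-1,-1],"linear":[[0,0,0],[0,0,0],[0,0,-6],[0,0,-14],[0,0,-22],[0,0,-28],[0,0,-28],[0,0,-28],[0,0,-24],[0,0,-16],[0,0,-8],[0,0,0]],"angular":[[0,0,0],[0,0,0],[0,0,0],[0,0,0],[0,0,0],[0,0,0],[0,0,0],[0,0,0],[0,0,0],[0,0,0],[0,0,0],[0,0,0]]}'
python3 -c "
from h import *
go(672.5,60,267,-2)"
```

```text
t: 19.48
ee_pos: [460.9, -2.4, 92.4]
orientation: [-1.642, -2.676, 0.002]
ft_force: [-0.1, 0.3, -0.1]
width: 87.8
grasp_force: 0.0
t: 20.48
ee_pos: [461.5, -2.4, 93.2]
orientation: [-1.642, -2.678, 0.0]
ft_force: [1.0, 0.9, 0.9]
width: 11.2
grasp_force: 0.4
t: 21.48
ee_pos: [462.3, -2.4, 269.0]
orientation: [1.64, 2.676, 0.003]
ft_force: [-0.6, 0.3, -2.0]
width: 9.7
grasp_force: 30.0
turn 0.5059  tilt fix rotvec [ 0.0031  0.0017 -0.    ]
pos [462.3  -2.4 269. ] yaw 27.0 q6 -0.5 shift [ 69.7 207.9   2. ] t 21.5 F [-0.6  0.3 -2. ] w 9.7 g 30.0
```

```bash
python3 -m pendant '{"grip":[-1,-1,-1,-1,-1,-1,-1],"linear":[[0,0,0],[0,0,0],[0,0,0],[0,0,0],[0,0,0],[0,0,0],[0,0,0]],"angular":[[0,0,0.056],[0,0,0.1],[0,0,0.1],[0,0,0.1],[0,0,0.1],[0,0,0.05],[0,0,0]]}' >/dev/null
python3 -m pendant '{"grip":[-1,-1,-1,-1,-1,-1,-1,-1,-1,-1,-1,-1],"linear":[[2,7,0],[5,14,0],[7,20,0],[8,24,0],[8,24,0],[8,24,0],[8,24,0],[8,23,0],[7,20,0],[5,14,0],[3,9,0],[1,5,0]],"angular":[[0,0,0],[0,0,0],[0,0,0],[0,0,0],[0,0,0],[0,0,0],[0,0,0],[0,0,0],[0,0,0],[0,0,0],[0,0,0],[0,0,0]]}'
python3 -m pendant '{"grip":[-1,-1],"linear":[[0,0,0],[0,0,0]],"angular":[[0,0,0],[0,0,0]]}'
python3 - <<'E'
from h import *
go(672.5,60,160,-2)
E
```

```text
t: 23.07
ee_pos: [672.6, 60.8, 265.9]
orientation: [-2.258, -2.183, 0.001]
ft_force: [-0.5, -0.1, -2.0]
width: 9.8
grasp_force: 30.0
t: 23.23
ee_pos: [671.2, 60.1, 266.6]
orientation: [-2.259, -2.182, 0.002]
ft_force: [-0.1, -0.5, -1.2]
width: 9.6
grasp_force: 30.0
turn 0.0003  tilt fix rotvec [-0.0012  0.0002  0.    ]
pos [671.2  60.1 266.6] yaw -2.0 q6 0.11 shift [ -0.    1.3 106.6] t 23.2 F [-0.1 -0.5 -1.2] w 9.6 g 30.0
```

```bash
python3 -m pendant '{"grip":[-1,-1,-1,-1,-1,-1,-1,-1,-1,-1,-1,-1],"linear":[[0,0.5,5],[0,0.5,10],[0,0,14],[0,0,14],[0,0,14],[0,0,14],[0,0,13],[0,0,10],[0,0,6],[0,0,3],[0,0,1],[0,0,0]],"angular":[[0,0,0],[0,0,0],[0,0,0],[0,0,0],[0,0,0],[0,0,0],[0,0,0],[0,0,0],[0,0,0],[0,0,0],[0,0,0],[0,0,0]]}'|grep -E "ee|ft"
python3 -m pendant '{"grip":[-1,-1,-1],"linear":[[0,0,1.5],[0,0,0],[0,0,0]],"angular":[[0,0,0],[0,0,0],[0,0,0]]}'|grep -E "ee|ft"
python3 -m pendant '{"grip":[-1,-1,-1],"linear":[[0,0,1.5],[0,0,0],[0,0,0]],"angular":[[0,0,0],[0,0,0],[0,0,0]]}'|grep -E "ee|ft"
```

```text
ee_pos: [673.1, 60.3, 163.4]
ft_force: [0.1, -0.1, -1.2]
ee_pos: [673.0, 60.3, 162.2]
ft_force: [0.0, -0.6, -1.3]
ee_pos: [672.8, 60.2, 160.2]
ft_force: [-0.4, 0.1, -1.2]
```

```bash
python3 -m pendant '{"grip":[-1,-1,-1],"linear":[[0,0,1.2],[0,0,0],[0,0,0]],"angular":[[0,0,0],[0,0,0],[0,0,0]]}'|grep -E "ee|ft"
python3 -m pendant '{"grip":[-1,-1,-1],"linear":[[0,0,0.8],[0,0,0],[0,0,0]],"angular":[[0,0,0],[0,0,0],[0,0,0]]}'|grep -E "ee|ft"
python3 -m pendant '{"grip":[1,1,1,1,1,1,1,1,1,1],"linear":[[0,0,0],[0,0,0],[0,0,0],[0,0,0],[0,0,0],[0,0,0],[0,0,-5],[0,0,-10],[0,0,-20],[0,0,-20]],"angular":[[0,0,0],[0,0,0],[0,0,0],[0,0,0],[0,0,0],[0,0,0],[0,0,0],[0,0,0],[0,0,0],[0,0,0]]}'
python3 -m pendant '{"grip":[1,1,1,1,1,1,1,1,1,1,1,1],"linear":[[18,-14,0],[28,-20,0],[28,-20,0],[28,-20,0],[28,-20,0],[28,-20,0],[28,-20,0],[28,-20,0],[28,-20,0],[28,-20,0],[20,-15,0],[10,-8,0]],"angular":[[0,0,0],[0,0,0],[0,0,0],[0,0,0],[0,0,0],[0,0,0],[0,0,0],[0,0,0],[0,0,0],[0,0,0],[0,0,0],[0,0,0]]}'
python3 -c "
from h import *
go(439,381.6,220,90)"
```

```text
ee_pos: [673.0, 60.2, 159.3]
ft_force: [-0.1, 0.4, 1.6]
ee_pos: [673.0, 60.2, 159.3]
ft_force: [-2.4, 0.5, 7.1]
t: 26.07
ee_pos: [672.5, 60.2, 214.0]
orientation: [-2.259, -2.182, 0.001]
ft_force: [-0.6, 0.3, -0.6]
width: 72.9
grasp_force: 0.0
t: 27.07
ee_pos: [465.0, 370.1, 214.3]
orientation: [-2.257, -2.185, -0.002]
ft_force: [0.3, 0.0, 0.5]
width: 87.8
grasp_force: 0.0
turn 1.5381  tilt fix rotvec [ 0.0008 -0.0013  0.    ]
pos [465.  370.1 214.3] yaw -1.9 q6 0.68 shift [-26.  -11.5  -5.7] t 27.1 F [0.3 0.  0.5] w 87.8 g 0.0
```

```bash
python3 -m pendant '{"grip":[1,1,1,1,1,1,1,1,1,1,1,1],"linear":[[0,0,0],[0,0,0],[0,0,0],[0,0,0],[0,0,0],[0,0,0],[0,0,0],[0,0,0],[0,0,0],[0,0,0],[0,0,0],[0,0,0]],"angular":[[0,0,-0.123],[0,0,-0.123],[0,0,-0.123],[0,0,-0.123],[0,0,-0.123],[0,0,-0.123],[0,0,-0.123],[0,0,-0.123],[0,0,-0.123],[0,0,-0.123],[0,0,-0.123],[0,0,-0.123]]}' >/dev/null
python3 -m pendant '{"grip":[1,1,1],"linear":[[13,6,0],[13,5.6,0],[0,0,0]],"angular":[[0,0,-0.123],[0,0,0],[0,0,0]]}'
python3 - <<'E'
from h import *
go(439,381.6,65,90)
o=ctrl.get_obs();w=ctrl.get_image("wrist");s=ctrl.get_image("scene");t=ctrl.get_image("top");np.save("pics/w5.npy",w)
W=cam("wrist",o)
print(proj(W,(439,381.6,96)),proj(W,(575,293,130)))
for a in("scene1","top1"): pass
mosaic("pics/m5.png",crop(w,150,90,200),crop(w,0,0,512),crop(s,210,150,133),crop(s,345,140,100))
E
```

```text
t: 28.32
ee_pos: [439.8, 381.2, 213.5]
orientation: [-0.015, -3.141, -0.0]
ft_force: [-0.3, 0.5, 0.2]
width: 87.9
grasp_force: 0.0
turn -0.0098  tilt fix rotvec [ 0.     -0.0006  0.    ]
pos [439.8 381.2 213.5] yaw 89.4 q6 -0.87 shift [  0.8   0.4 148.5] t 28.3 F [-0.3  0.5  0.2] w 87.9 g 0.0
[257.58553855 187.257965  ] [177.9354742  316.06433498]
```

View pics/m5.png

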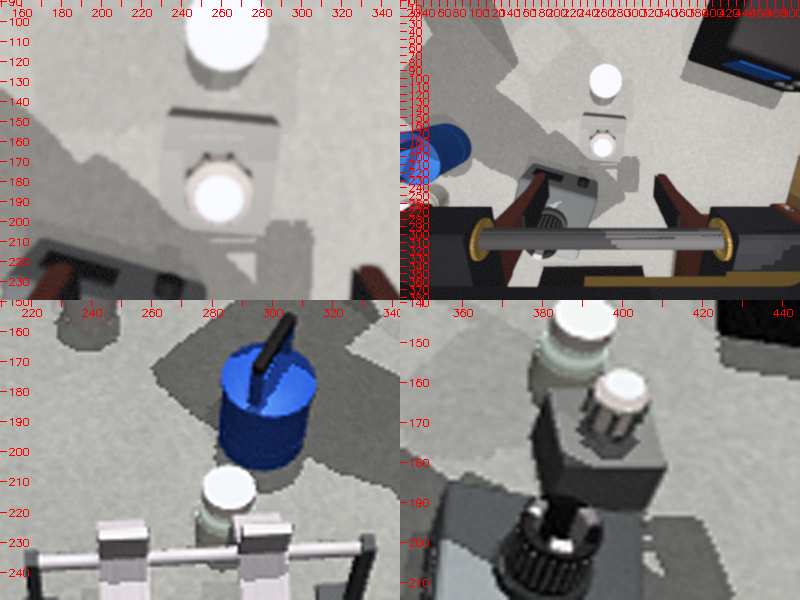

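Both brackets hang on the rail. The head's dome is at wrist (258.5,188.5). Next, estimate the lean from the holder centre.

Run:
```python
from h import *
np.set_printoptions(precision=1,suppress=True)
o=ctrl.get_obs();W=cam("wrist",o)
f=lambda x,y:(150+x/2-.5,90+y/2-.5)
print("dome",onz(W,f(218,198),96))
c=np.array([onz(W,f(*q),50) for q in((170,120),(280,124),(265,235),(158,228))]);print(c,c.mean(0))
S=cam("scene");T=cam("top")
t=np.load("pics/top0.npy");s=np.load("pics/scene0.npy")
w=np.load("pics/w5.npy")
g=cv2.cvtColor(w,cv2.COLOR_RGB2GRAY)
mosaic("pics/m6.png",crop(w,225,140,64),crop(t,78,230,40),crop(s,380,140,48),crop(g[...,None].repeat(3,2),225,140,64))
```

```text
dome [442.2 382.3  96. ]
[[406.9 354.2  50. ]
 [409.9 419.9  50. ]
 [480.4 412.2  50. ]
 [475.1 344.3  50. ]] [443.1 382.6  50. ]
```

View pics/m6.png

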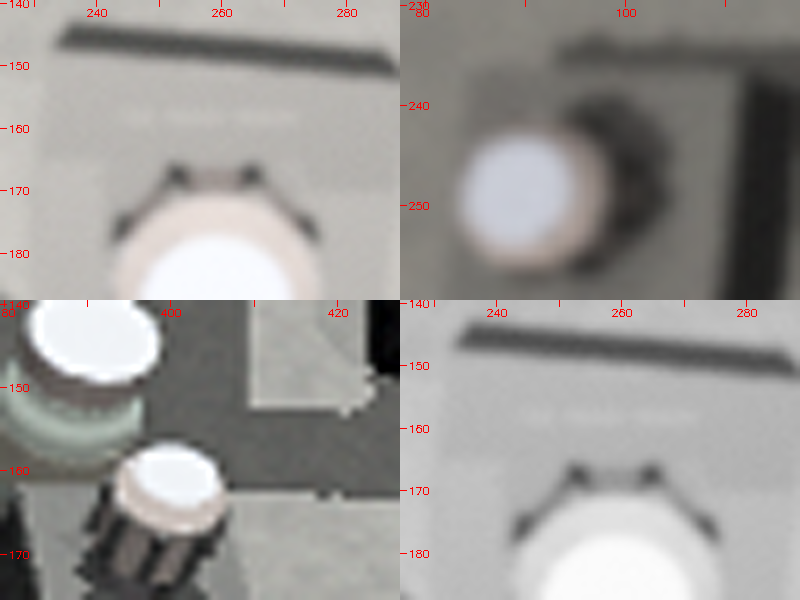

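Dome and drum circles are concentric in the wrist view (x≈259 for both), so the head barely leans. Grip the drum.

```bash
python3 -m pendant '{"grip":[1,1,1,1,1,1,1,1,1,1,1],"linear":[[-1,0.8,10],[0,0,18],[0,0,18],[0,0,18],[0,0,18],[0,0,18],[0,0,18],[0,0,16],[0,0,10],[0,0,4.5],[0,0,0]],"angular":[[0,0,0],[0,0,0],[0,0,0],[0,0,0],[0,0,0],[0,0,0],[0,0,0],[0,0,0],[0,0,0],[0,0,0],[0,0,0]]}'
python3 -m pendant '{"grip":[-1,-1,-1,-1,-1,-1,-1,-1,-1,-1,-1,-1],"linear":[[0,0,0],[0,0,0],[0,0,0],[0,0,0],[0,0,0],[0,0,0],[0,0,0],[0,0,0],[0,0,0],[0,0,0],[0,0,0],[0,0,0]],"angular":[[0,0,0],[0,0,0],[0,0,0],[0,0,0],[0,0,0],[0,0,0],[0,0,0],[0,0,0],[0,0,0],[0,0,0],[0,0,0],[0,0,0]]}'
python3 -c "
from h import *
go(440.8,382,65)"
```

```text
t: 29.38
ee_pos: [442.1, 381.2, 63.4]
orientation: [-0.012, -3.14, 0.002]
ft_force: [-0.1, -0.7, 0.9]
width: 87.6
grasp_force: 0.0
t: 30.38
ee_pos: [442.4, 381.8, 64.7]
orientation: [0.011, 3.141, 0.0]
ft_force: [0.9, -0.4, 0.4]
width: 35.6
grasp_force: 29.9
pos [442.4 381.8  64.7] yaw 89.6 q6 -0.87 shift [ 1.6  0.2 -0.3] t 30.4 F [ 0.9 -0.4  0.4] w 35.6 g 29.9
```

```bash
python3 -m pendant '{"grip":[-1,-1,-1,-1,-1,-1,-1,-1,-1,-1,-1,-1],"linear":[[0,0,-4],[0,0,-8],[0,0,-12],[0,0,-16],[0,0,-20],[0,0,-20],[0,0,-20],[0,0,-20],[0,0,-16],[0,0,-10],[0,0,-4],[0,0,0]],"angular":[[0,0,0],[0,0,0],[0,0,0],[0,0,0],[0,0,0],[0,0,0],[0,0,0],[0,0,0],[0,0,0],[0,0,0],[0,0,0],[0,0,0]]}'
python3 - <<'E'
from h import *
go(575.2,293.3,215)
o=ctrl.get_obs();w=ctrl.get_image("wrist");s=ctrl.get_image("scene");np.save("pics/w7.npy",w);np.save("pics/s7.npy",s)
print(proj(cam("wrist",o),(575,293,130)))
S=cam("scene");p=o["ee_pos"];u=proj(S,p);print(u,proj(S,p+[0,0,-55]))
x,y=int(u[0]),int(u[1])
mosaic("pics/m7.png",crop(s,x-50,y-35,100),crop(s,x-25,y-15,50),crop(w,0,0,512),crop(w,185,190,133))
E
```

```text
t: 31.38
ee_pos: [442.7, 382.0, 216.0]
orientation: [0.011, 3.14, 0.002]
ft_force: [0.3, 0.3, -1.6]
width: 35.6
grasp_force: 29.9
pos [442.7 382.  216. ] yaw 89.6 q6 -0.87 shift [-133.1  -87.8    1.1] t 31.4 F [ 0.3  0.3 -1.6] w 35.6 g 29.9
[177.1606773  311.86880471]
[414.47269839 128.66432263] [407.82104151 144.07107575]
```

View pics/m7.png

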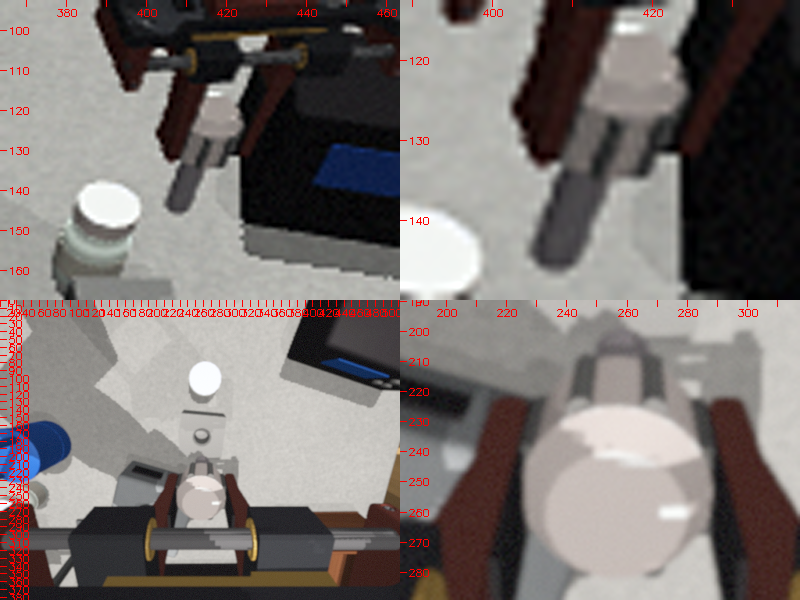

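Shank tip at scene (408,144.4) against (407.8,144.1) predicted for a vertical shank, so the head is upright in the grip. Move it over the chuck.

```bash
python3 -m pendant '{"grip":[-1,-1,-1,-1,-1,-1,-1,-1,-1,-1,-1,-1],"linear":[[-4,-3,0],[-8,-5,0],[-12,-8,0],[-15,-10,0],[-16,-10,0],[-16,-10,0],[-16,-10,0],[-15,-10,0],[-12,-8,0],[-10,-7,0],[-6,-5,0],[-3,-2,0]],"angular":[[0,0,0],[0,0,0],[0,0,0],[0,0,0],[0,0,0],[0,0,0],[0,0,0],[0,0,0],[0,0,0],[0,0,0],[0,0,0],[0,0,0]]}'
python3 -m pendant '{"grip":[-1,-1],"linear":[[0,0,0],[0,0,0]],"angular":[[0,0,0],[0,0,0]]}'
python3 - <<'E'
from h import *
go(575.2,293.3,150)
o=ctrl.get_obs();w=ctrl.get_image("wrist");s=ctrl.get_image("scene")
S=cam("scene");p=o["ee_pos"];print("tip pred",proj(S,p+[0,0,-55]),"wrist chuck",proj(cam("wrist",o),(575,293,130)),proj(cam("wrist",o),p+[0,0,-55]))
o0=np.load("pics/w7.npy")
mosaic("pics/m8.png",crop(s,345,140,80),crop(s,360,160,50),crop(w,128,90,256),crop(w,215,160,80))
E
```

```text
t: 32.48
ee_pos: [575.7, 291.8, 214.4]
orientation: [-0.012, -3.141, 0.0]
ft_force: [-0.4, 0.4, -1.3]
width: 35.3
grasp_force: 29.9
t: 32.65
ee_pos: [574.4, 293.0, 214.6]
orientation: [-0.011, -3.141, -0.0]
ft_force: [-0.8, -0.3, -1.0]
width: 35.5
grasp_force: 29.9
pos [574.4 293.  214.6] yaw 89.6 q6 -1.11 shift [-0.8  0.3 64.6] t 32.6 F [-0.8 -0.3 -1. ] w 35.5 g 29.9
tip pred [388.15162353 187.14521139] wrist chuck [257.31333315 198.152124  ] [257.3636799  208.38293442]
```

View pics/m8.png

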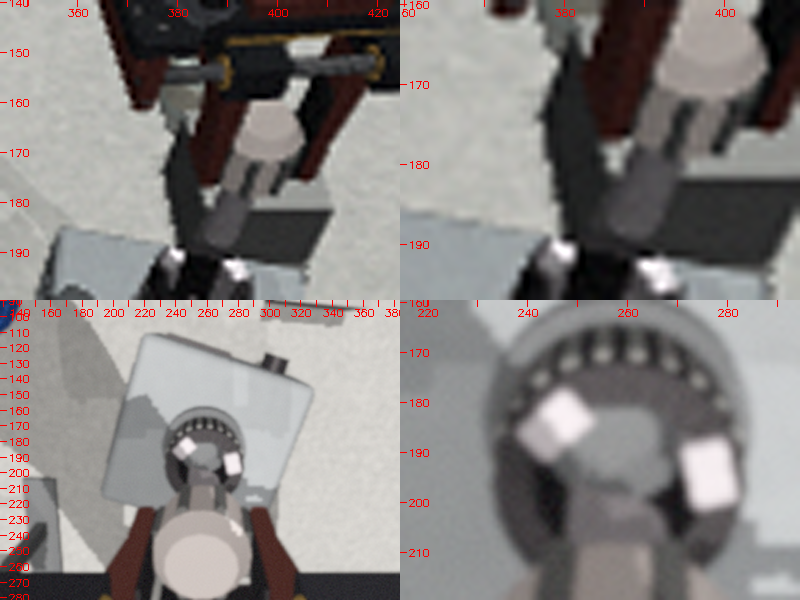

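The chuck centre by wrist view is about (258.5,198), against (257.3,198) predicted, and the tip is aligned within 2 mm. Correct slightly and insert.

```bash
python3 -m pendant '{"grip":[-1,-1,-1,-1,-1,-1,-1,-1,-1,-1],"linear":[[-1,0.4,0],[-1,0.4,0],[0,0,5],[0,0,8],[0,0,8],[0,0,8],[0,0,6],[0,0,5],[0,0,0],[0,0,0]],"angular":[[0,0,0],[0,0,0],[0,0,0],[0,0,0],[0,0,0],[0,0,0],[0,0,0],[0,0,0],[0,0,0],[0,0,0]]}'
python3 -m pendant '{"grip":[-1,-1,-1,-1,-1,-1,-1,-1,-1,-1],"linear":[[0,0,3],[0,0,4],[0,0,4],[0,0,4],[0,0,4],[0,0,3],[0,0,2],[0,0,2],[0,0,0],[0,0,0]],"angular":[[0,0,0],[0,0,0],[0,0,0],[0,0,0],[0,0,0],[0,0,0],[0,0,0],[0,0,0],[0,0,0],[0,0,0]]}'
```

```text
t: 33.58
ee_pos: [576.6, 293.5, 174.2]
orientation: [-0.011, -3.141, 0.001]
ft_force: [-0.4, -0.4, -0.6]
width: 35.6
grasp_force: 29.9
t: 34.42
ee_pos: [576.8, 293.6, 148.6]
orientation: [-0.011, -3.141, 0.0]
ft_force: [0.1, 0.2, -0.8]
width: 35.3
grasp_force: 29.9
```

No contact so far. Creep down to the bore floor.

```bash
python3 -m pendant '{"grip":[-1,-1,-1,-1,-1,-1],"linear":[[0,0,2],[0,0,2],[0,0,2],[0,0,0],[0,0,0],[0,0,0]],"angular":[[0,0,0],[0,0,0],[0,0,0],[0,0,0],[0,0,0],[0,0,0]]}'|grep -E "ee|ft"
python3 -m pendant '{"grip":[-1,-1,-1],"linear":[[0,0,1.2],[0,0,0],[0,0,0]],"angular":[[0,0,0],[0,0,0],[0,0,0]]}'|grep -E "ee|ft"
python3 -m pendant '{"grip":[-1,-1,-1],"linear":[[0,0,1.2],[0,0,0],[0,0,0]],"angular":[[0,0,0],[0,0,0],[0,0,0]]}'|grep -E "ee|ft"
```

```text
ee_pos: [576.8, 293.7, 142.7]
ft_force: [0.3, -0.1, -1.1]
ee_pos: [576.7, 293.6, 141.4]
ft_force: [-0.1, -0.3, -1.1]
ee_pos: [576.7, 293.6, 140.2]
ft_force: [0.3, -0.4, -1.2]
```

```bash
python3 -m pendant '{"grip":[-1,-1,-1],"linear":[[0,0,1],[0,0,0],[0,0,0]],"angular":[[0,0,0],[0,0,0],[0,0,0]]}'|grep -E "ee|ft"
python3 -m pendant '{"grip":[-1,-1,-1],"linear":[[0,0,1],[0,0,0],[0,0,0]],"angular":[[0,0,0],[0,0,0],[0,0,0]]}'|grep -E "ee|ft"
```

```text
ee_pos: [577.1, 293.7, 139.7]
ft_force: [-0.1, -0.4, 3.3]
ee_pos: [577.4, 293.7, 139.6]
ft_force: [-0.5, -1.7, 9.5]
```

Seated at the expected depth (TCP 139.6, 9.5 N). Release, turn the wrist back, then lower around the sleeve.

```bash
python3 -m pendant '{"grip":[1,1,1,1,1,1,1,1,1,1],"linear":[[0,0,0],[0,0,0],[0,0,0],[0,0,0],[0,0,0],[0,0,0],[0,0,0],[0,0,0],[0,0,-5],[0,0,-5]],"angular":[[0,0,0],[0,0,0],[0,0,0],[0,0,0],[0,0,0],[0,0,0],[0,0,0],[0,0,0],[0,0,0],[0,0,0]]}'
python3 -m pendant '{"grip":[1,1,1,1,1,1,1,1,1,1,1],"linear":[[0,0,0],[0,0,0],[0,0,0],[0,0,0],[0,0,0],[0,0,0],[0,0,0],[0,0,0],[0,0,0],[0,0,0],[0,0,0]],"angular":[[0,0,-0.12],[0,0,-0.12],[0,0,-0.12],[0,0,-0.12],[0,0,-0.12],[0,0,-0.12],[0,0,-0.12],[0,0,-0.12],[0,0,-0.12],[0,0,-0.12],[0,0,0]]}'
python3 -c "
from h import *
go(576,293.6,97)
s=ctrl.get_image('scene');np.save('pics/s9.npy',s)"
```

```text
t: 36.75
ee_pos: [576.6, 293.5, 148.3]
orientation: [-0.011, -3.141, 0.001]
ft_force: [0.4, -0.1, -1.1]
width: 88.0
grasp_force: 0.0
t: 37.67
ee_pos: [577.1, 293.8, 149.0]
orientation: [-1.77, 2.594, -0.0]
ft_force: [0.1, -0.5, 0.2]
width: 87.9
grasp_force: 0.0
pos [577.1 293.8 149. ] yaw 158.6 q6 -2.32 shift [ 0.6  1.  52. ] t 37.7 F [ 0.1 -0.5  0.2] w 87.9 g 0.0
```

```bash
python3 -m pendant '{"grip":[1,1,1,1,1,1,1,1,1],"linear":[[0.3,0.5,8],[0.3,0.5,8],[0,0,8],[0,0,8],[0,0,8],[0,0,6],[0,0,4],[0,0,2],[0,0,0]],"angular":[[0,0,0],[0,0,0],[0,0,0],[0,0,0],[0,0,0],[0,0,0],[0,0,0],[0,0,0],[0,0,0]]}'
python3 -m pendant '{"grip":[-1,-1,-1,-1,-1,-1,-1,-1,-1],"linear":[[0,0,0],[0,0,0],[0,0,0],[0,0,0],[0,0,0],[0,0,0],[0,0,0],[0,0,0],[0,0,0]],"angular":[[0,0,0],[0,0,0],[0,0,0],[0,0,0],[0,0,0],[0,0,0],[0,0,0],[0,0,0],[0,0,0]]}'
```

```text
t: 38.47
ee_pos: [575.4, 293.3, 95.6]
orientation: [1.764, -2.598, -0.0]
ft_force: [0.0, -1.1, 0.9]
width: 87.8
grasp_force: 0.0
t: 39.22
ee_pos: [575.1, 293.7, 96.4]
orientation: [1.765, -2.598, -0.001]
ft_force: [-4.8, 2.2, 4.1]
width: 49.5
grasp_force: 30.0
```

```bash
python3 -m pendant '{"grip":[-1,-1,-1,-1,-1,-1,-1,-1,-1,-1,-1,-1],"linear":[[0,0,0],[0,0,0],[0,0,0],[0,0,0],[0,0,0],[0,0,0],[0,0,0],[0,0,0],[0,0,0],[0,0,0],[0,0,0],[0,0,0]],"angular":[[0,0,0.1],[0,0,0.12],[0,0,0.12],[0,0,0.12],[0,0,0.12],[0,0,0.12],[0,0,0.12],[0,0,0.12],[0,0,0.12],[0,0,0.12],[0,0,0.12],[0,0,0.1]]}'
python3 -c "
from h import *
print(ctrl.get_obs()['moment']);go(576,293.6,97)"
python3 -m pendant '{"grip":[-1,-1,-1,-1,-1,-1],"linear":[[0,0,0],[0,0,0],[0,0,0],[0,0,0],[0,0,0],[0,0,0]],"angular":[[0,0,0.1],[0,0,0.1],[0,0,0.1],[0,0,0.1],[0,0,0.1],[0,0,0.1]]}'
python3 -c "
from h import *
print(ctrl.get_obs()['moment']);go(576,293.6,97)"
```

```text
t: 40.22
ee_pos: [574.8, 294.2, 96.4]
orientation: [-0.333, -3.123, -0.001]
ft_force: [-6.2, 4.6, 3.8]
width: 49.7
grasp_force: 30.0
[0.82669353 0.96233191 0.16999475]
pos [574.8 294.2  96.4] yaw 77.8 q6 -0.91 shift [-1.3 -0.3 -0.6] t 40.2 F [-6.2  4.6  3.8] w 49.7 g 30.0
t: 40.72
ee_pos: [575.0, 294.4, 96.5]
orientation: [-1.239, -2.886, -0.001]
ft_force: [-4.7, 4.9, 4.5]
width: 49.6
grasp_force: 30.0
[0.8974947  0.828836   0.15484702]
pos [575.  294.4  96.5] yaw 43.5 q6 -0.31 shift [-1.3  0.2 -0.5] t 40.7 F [-4.7  4.9  4.5] w 49.6 g 30.0
```

```bash
M='import sys;sys.path.insert(0,".")
from h import *
o=ctrl.get_obs();print(o["moment"].round(2),"q6",o["qpos"][5].round(3),o["ft_force"].round(1))'
python3 -m pendant '{"grip":[-1,-1,-1,-1],"linear":[[0,0,0],[0,0,0],[0,0,0],[0,0,0]],"angular":[[0,0,0.07],[0,0,0.07],[0,0,0.06],[0,0,0]]}' >/dev/null; python3 -c "$M"
python3 -m pendant '{"grip":[-1,-1,-1,-1],"linear":[[0,0,0],[0,0,0],[0,0,0],[0,0,0]],"angular":[[0,0,0.05],[0,0,0.05],[0,0,0.05],[0,0,0]]}' >/dev/null; python3 -c "$M"
python3 -m pendant '{"grip":[-1,-1,-1,-1],"linear":[[0,0,0],[0,0,0],[0,0,0],[0,0,0]],"angular":[[0,0,0.05],[0,0,0.05],[0,0,0.05],[0,0,0]]}' >/dev/null; python3 -c "$M"
```

```text
[ 0.82  0.78 -0.13] q6 -0.108 [-6.1  4.6  3.3]
[ 0.81  0.76 -0.15] q6 0.042 [-4.3  5.8  3.7]
[ 0.84  0.75 -0.14] q6 0.192 [-4.5  4.7  3.6]
```

```bash
M='import sys;sys.path.insert(0,".")
from h import *
o=ctrl.get_obs();print(o["moment"].round(2),"q6",o["qpos"][5].round(3),o["ft_force"].round(1),o["width"].round(1))'
python3 -m pendant '{"grip":[-1,-1,-1],"linear":[[0,0,0],[0,0,0],[0,0,0]],"angular":[[0,0,0.05],[0,0,0.05],[0,0,0.05]]}' >/dev/null; python3 -c "$M"
python3 -m pendant '{"grip":[-1,-1,-1],"linear":[[0,0,0],[0,0,0],[0,0,0]],"angular":[[0,0,0.05],[0,0,0.05],[0,0,0.05]]}' >/dev/null; python3 -c "$M"
python3 -m pendant '{"grip":[-1,-1,-1],"linear":[[0,0,0],[0,0,0],[0,0,0]],"angular":[[0,0,0.05],[0,0,0.05],[0,0,0.05]]}' >/dev/null; python3 -c "$M"
```

```text
Traceback (most recent call last):
AttributeError: 'float' object has no attribute 'round'
Traceback (most recent call last):
AttributeError: 'float' object has no attribute 'round'
Traceback (most recent call last):
AttributeError: 'float' object has no attribute 'round'
```

```bash
cat > m.py <<'E'
from h import *
o=ctrl.get_obs();print(o["moment"].round(2),"q6",o["qpos"][5].round(3),o["ft_force"].round(1),o["grasp_force"])
E
python3 m.py
python3 -m pendant '{"grip":[-1,-1],"linear":[[0,0,0],[0,0,0]],"angular":[[0,0,0.04],[0,0,0.04]]}' >/dev/null; python3 m.py
python3 -m pendant '{"grip":[-1,-1],"linear":[[0,0,0],[0,0,0]],"angular":[[0,0,0.04],[0,0,0.04]]}' >/dev/null; python3 m.py
```

```text
[0.77 0.66 0.15] q6 0.641 [-4.   6.1  2.4] 29.998702676966786
[0.76 0.65 0.21] q6 0.721 [-4.2  6.   2.2] 29.999256329610944
[0.74 0.64 0.19] q6 0.801 [-4.   5.3  2.1] 29.999185921624303
```

```bash
python3 -m pendant '{"grip":[-1,-1],"linear":[[0,0,0],[0,0,0]],"angular":[[0,0,0.04],[0,0,0.04]]}' >/dev/null; python3 m.py
python3 -m pendant '{"grip":[-1,-1],"linear":[[0,0,0],[0,0,0]],"angular":[[0,0,0.04],[0,0,0.04]]}' >/dev/null; python3 m.py
python3 -m pendant '{"grip":[-1,-1],"linear":[[0,0,0],[0,0,0]],"angular":[[0,0,0.04],[0,0,0.04]]}' >/dev/null; python3 m.py
```

```text
[0.74 0.62 0.35] q6 0.881 [-4.5  5.   1.8] 29.999286364763975
[0.81 0.64 0.39] q6 0.96 [-3.8  4.8  2.2] 29.999143620952964
[0.73 0.59 0.47] q6 1.04 [-3.5  5.2  2. ] 29.999220371246338
```

```bash
python3 -m pendant '{"grip":[-1,-1],"linear":[[0,0,0],[0,0,0]],"angular":[[0,0,0.04],[0,0,0.04]]}' >/dev/null; python3 m.py
python3 -m pendant '{"grip":[-1,-1],"linear":[[0,0,0],[0,0,0]],"angular":[[0,0,0.04],[0,0,0.04]]}' >/dev/null; python3 m.py
python3 -m pendant '{"grip":[-1,-1,-1],"linear":[[0,0,0],[0,0,0],[0,0,0]],"angular":[[0,0,0],[0,0,0],[0,0,0]]}' >/dev/null; python3 m.py
```

```text
[0.73 0.68 0.47] q6 1.12 [-3.3  5.2  1.9] 29.999191565439105
[0.66 0.51 0.56] q6 1.2 [-2.6  4.5  2. ] 29.99924462288618
[0.71 0.62 0.25] q6 1.199 [-3.6  5.   3.1] 30.000303201377392
```

```bash
python3 -m pendant '{"grip":[-1,-1],"linear":[[0,0,0],[0,0,0]],"angular":[[0,0,0.06],[0,0,0.06]]}' >/dev/null; python3 m.py
python3 -m pendant '{"grip":[-1,-1],"linear":[[0,0,0],[0,0,0]],"angular":[[0,0,0.06],[0,0,0.06]]}' >/dev/null; python3 m.py
python3 -m pendant '{"grip":[-1,-1],"linear":[[0,0,0],[0,0,0]],"angular":[[0,0,0.06],[0,0,0.06]]}' >/dev/null; python3 m.py
python3 -m pendant '{"grip":[-1,-1],"linear":[[0,0,0],[0,0,0]],"angular":[[0,0,0.06],[0,0,0.06]]}' >/dev/null; python3 m.py
```

```text
[0.34 1.24 1.03] q6 1.32 [-6.6  2.6  4.6] 30.03091497346759
[0.47 0.98 0.65] q6 1.441 [-7.5  1.7  5.4] 30.02478228416294
[0.62 1.05 1.26] q6 1.56 [-5.7  2.9  4.5] 30.029145237640478
[0.56 0.88 1.15] q6 1.68 [-4.1  3.3  3.6] 30.03052725456655
```

Twist reached 1.26 N m, well above 0.4, so it is clamped. Release, retract and check everything.

```bash
python3 -m pendant '{"grip":[1,1,1,1,1,1,1,1],"linear":[[0,0,0],[0,0,0],[0,0,0],[0,0,0],[0,0,0],[0,0,0],[0,0,0],[0,0,0]],"angular":[[0,0,0],[0,0,0],[0,0,0],[0,0,0],[0,0,0],[0,0,0],[0,0,0],[0,0,0]]}'
python3 -m pendant '{"grip":[1,1,1,1,1,1,1,1],"linear":[[0,0,-8],[0,0,-14],[0,0,-20],[0,0,-25],[0,0,-25],[0,0,-25],[0,0,-15],[0,0,0]],"angular":[[0,0,0],[0,0,0],[0,0,0],[0,0,0],[0,0,0],[0,0,0],[0,0,0],[0,0,0]]}'
python3 -c "
from h import *
go(250,540,240)"
```

```text
t: 45.22
ee_pos: [575.7, 293.4, 96.2]
orientation: [3.095, 0.539, 0.0]
ft_force: [-0.3, 0.7, 0.0]
width: 87.8
grasp_force: 0.0
t: 45.88
ee_pos: [577.9, 294.6, 234.0]
orientation: [-3.093, -0.539, -0.013]
ft_force: [0.4, 0.6, 0.1]
width: 87.9
grasp_force: 0.0
pos [577.9 294.6 234. ] yaw -70.2 q6 1.68 shift [-225.5 -341.8   -7.6] t 45.9 F [0.4 0.6 0.1] w 87.9 g 0.0
```

```bash
python3 -m pendant '{"grip":[1,1,1,1,1,1,1,1,1,1,1,1],"linear":[[-18,-28,0],[-18,-28,0],[-18,-28,0],[-18,-28,0],[-18,-28,0],[-18,-28,0],[-18,-28,0],[-18,-28,0],[-18,-28,0],[-18,-28,0],[-18,-28,0],[0,0,0]],"angular":[[0,0,0],[0,0,0],[0,0,0],[0,0,0],[0,0,0],[0,0,0],[0,0,0],[0,0,0],[0,0,0],[0,0,0],[0,0,0],[0,0,0]]}'
python3 - <<'E'
from h import *
s=ctrl.get_image("scene");t=ctrl.get_image("top");np.save("pics/sf.npy",s);np.save("pics/tf.npy",t)
S=cam("scene");T=cam("top")
# head upright in chuck: dome top at z=85+86
print(proj(S,(575.5,293.5,171)),proj(T,(575.5,293.5,171)), "bar",[proj(S,(424,y,134)) for y in(-265,-335)])
mosaic("pics/mf.png",crop(s,60,130,200),crop(s,200,150,160),crop(s,345,140,80),crop(t,80,150,80))
E
```

```text
t: 46.88
ee_pos: [281.0, 518.9, 228.0]
orientation: [-3.093, -0.545, 0.002]
ft_force: [-0.0, -1.0, 0.1]
width: 87.9
grasp_force: 0.0
[389.75695374 184.52948467] [116.19154112 185.68442855] bar [array([155.82311287, 161.3393649 ]), array([127.98525763, 163.07354417])]
```

View pics/mf.png

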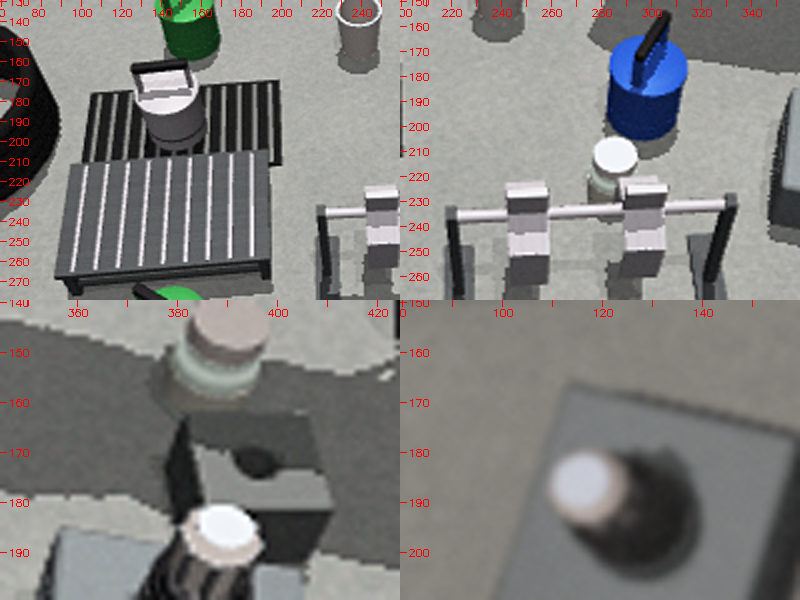

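Final check: the canister is upright on the mat (scene (144,180)) and both brackets are astride the rail. The dome is at scene (389,184) and top (117,185.5), matching a fully seated upright head. The jars are unmoved. Hand in.

```bash
python3 -c "
from workcell import ctrl
print(ctrl.close_job())"
```

```text
the job is handed in; nothing more can be done
None
```

The job is handed in at about 47 s: the one canister present stands upright on the drain mat, both brackets present hang astride the drip rail, the scrubbing head is fully seated in the chuck and clamped (twist reached 1.26 N m), and both jars are untouched; the hand-in call returned no verdict.

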